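# Refit the battery cover on the plum-wine dispenser

## Task

The batteries of the plum-wine dispenser have been changed: pick up the orange cover, turn it the way its cut-away corner fits the pocket in the sloping panel, and lower it in, without dropping it, until it lies fully home and flush with the panel. Let go of it, and leave the honey jar and the bowl standing where they are.

Things in the scene. Friction and masses are not known exactly. Their poses are not given: they have to be found in the camera images.
- cover: Loose orange plate, 0.18 kg, flat on the counter, 100 mm along x, 150 along y, 10 thick; the +x +y corner (x over 10, y over 25) is cut away. On top a black upright grip, 14 mm thick (x), 64 long (y), top 48 mm above the underside; pinch it along x. Origin: underside, centre of the full rectangle, under the grip; z up. Starts turned 40 to 115 deg counter-clockwise of its seated facing.
- dispenser: White drink dispenser base, fixed, 300 mm deep, 240 wide, left or right of the middle. Sloping panel in front (its -x, facing the robot); behind it a deck 125 mm high with a 124 mm wide glass jar of plums (axis at x = 150, top 315 mm above the counter) and a steel spout. Origin: on the counter under the pocket's centre; x to its back, z up.
- panel: White panel sloping 28 deg, 160 x 230 mm, with a pocket 10 mm deep (seated cover is flush), shaped like the cover plus 3 mm play all round: 106 (x) x 156 (y), filled in at x over 13, y over 28. Its black floor has an open bay with batteries sunk below it. Origin: centre of pocket floor, 75 mm above the counter; x up the slope, y level, z out. Cover home = same origin and axes as this.
- cover_corner (a point): The inner corner of the cover's cut-away, at x = 10, y = 25 mm on the cover's underside.
- pocket_corner (a point): Where the cover's inner corner belongs on the pocket floor, at x = 10, y = 25 mm in the panel's axes, 3 mm inside each of the filled-in corner's edges.
- honey_jar: Bystander: amber jar with a brass cap, 68 mm wide, 100 mm high, standing at the far left. Origin: centre of its underside.
- bowl: Bystander: white bowl, 100 mm wide, 55 mm high, standing at the far right. Origin: centre of its underside.
Things that resemble listed ones, but are neither listed nor needed, are in the scene too. Of the things like the cover, leave any that is purple or turquoise; of the rest the smaller one is meant.

How it is judged (in metres and radians):
At the end, for the whole second after the job is handed in: Cover at rest in the pocket, right way round: origin within 7 mm of the panel origin along x and y and 3 mm along z, cut-away corner within 12 mm of the pocket's, face within 0.06 rad and sides within 0.1 rad of the panel's; bystanders within 30 mm of their starts (x of cover in the frame of panel between -0.007 and 0.007 m and y of cover in the frame of panel between -0.007 and 0.007 m and z of cover in the frame of panel between -0.003 and 0.003 m and angle between the z axis of cover and the z axis of panel, either way round below 0.06 rad and angle between the y axis of cover and the y axis of panel, either way round below 0.1 rad and distance between cover_corner and pocket_corner below 0.012 m and linear speed of cover below 0.02 m/s and distance of each of honey_jar, bowl from where it was at the start of the episode below 0.03 m); the robot touches nothing.
It fails at once if the cover was dropped (over 0.5 m/s with no finger on it) (linear speed of cover above 0.5 m/s and contact force between the fingers and cover below 0.1 N).
It fails at once if the honey jar was knocked over or pushed away (distance of honey_jar from where it was at the start of the episode above 0.03 m or angle between honey_jar's own z axis and vertical above 0.4 rad).
It fails at once if the bowl was knocked over or pushed away (distance of bowl from where it was at the start of the episode above 0.03 m or angle between bowl's own z axis and vertical above 0.4 rad).
It also fails if it takes over 51 s, if anything falls off the work surface, if the arm or the gripper's body presses on something with over 40 N, if the wrist force passes 120 N, or if a joint passes its speed limit or range.

## Robot

A 6-joint arm with a two-finger parallel gripper is mounted at the origin on the work surface. World frame = base frame: x ahead of the robot, y to its left, z up, the work surface at z = 0. Lengths are in m, angles in degrees, forces in N, time in s.
With the tool pointing down it reaches from about 0.325 to 0.775 m from the base axis. Payload 5.5 kg.
Tool frame: the origin (TCP) lies midway between the tips of the shut fingers; the grasp point (between the pads) lies 19 mm behind it; x points along the fingers, y is the direction in which the jaws open and shut, and the axes are right-handed (so a half turn about x gives the same grasp; the last joint's range is limited). The gripper opens to 88 mm and grips with 3 to 60 N. Pads are 20 mm wide; open, the fingers measure 115 mm over their backs; the gripper's body (75 mm by 178 mm) begins 61 mm behind the grasp point.
Start: joints at [73.929, 5.22, 70.514, -0, 104.267, -3.249], TCP at [0.133, 0.585, 0.223] pointing down, gripper open.
Joint ranges: [-164.24, 164.24], [-49.07, 125.15], [9.68, 141.18], [-86.29, 266.29], [3.28, 154.24], [-151.56, 151.56]. Speed limits (degrees/s): [147.25, 147.25, 172.46, 180, 180, 180].

## Interface

Orientations are given as a 3x3 rotation matrix whose columns are the frame's x, y, z axes.
In Python, from station import telemetry, optics, finish_job, masks_of gives the robot as it stands.
- The arm moves only by the tool play_rows, never from a script. Its argument "rows" is a list of rows, each a list of 7 numbers: the turn, a rotation vector about the tool's x, y, z in rad, then the shift along the tool's x, y, z in m, then the closure in counts, from 0 (fully open) to 255 (shut). A call has 1 to 10 rows; each row shifts and turns the commanded pose from where the row before left it, along the tool's axes as they then stand; what a row does not reach is not made up. A row lasts 1/12 s, in which the tool goes at most 41.7 mm and 7.16 degrees, less where a joint would pass 70% of its speed; a pose out of reach is approached as far as the arm can. A call is refused whole if a number of a shift passes 0.0417 or a number of a turn 0.125, either way. A call with a gripper value outside its range is refused whole. The fingers move at their own pace and stop on an object; "grip_force" is the grip in N (left out, the last holds). Time passes only in rows, so rows that do not move let the fingers close. It gives the time, the measured TCP pose, the force and the opening at its end, in the units of the state.
- telemetry.get_obs(): the state, without advancing time (a new reading comes with each control period).
- optics.camera(name): name is "side" or "top" or "wrist"; returns a dict with "frame" (420x560x3 uint8, red, green, blue), "z_map" (420x560 float32, m along the optical axis (not along the pixel's ray), 0 where there is no reading), "fov_y" (degrees; the focal length in pixels is half the picture's height over the tangent of half this angle, whatever the lens; pixels are square), "cx", "cy" (the principal point, pixels), "distortion" ([k1, k2, p1, p2, k3] as OpenCV has them; the pictures are not rectified), "extrinsics" (4x4, takes a point from camera to world coordinates); the wrist camera has in their place "tool_from_camera" (4x4, takes a point from camera to tool coordinates, whose origin is the TCP and whose axes are the tool frame's). Camera axes: x right, y down, z forward; pixel columns grow to the right and rows downward; lengths in m; the calibration is good to about 2 mm. A picture is of the moment at which its call begins: read the wrist's pose just before it.
- finish_job(): hands the job in, once; it reports no verdict.
Trained networks look in a picture, given as the dict that the camera call returned (one of the last four; its "shot" number tells which), for a name from the list of things; names that differ only in an ending like _2 or _b are one class to them, and where a whole thing is asked for, a point or a joint stands for the part that bears it (a point fixed in the world has none). Each returns a list of dicts, best first, with "conf" (0 to 1); they miss things now and then, are a little off and sometimes report something else, mostly with a low value. They report only what shows in the picture. A call takes as long as a camera call. They do not tell look-alikes from the thing itself.
- masks_of(picture, query): "pixels" (420x560 bool, what is visible of it) and "bbox" ([left, top, width, height] in pixels, round what is visible of it).
The state is a dict: "t": time; "qpos": joint angles; "dq": joint speeds; "tau": joint torques, N m; "tool_pos": TCP position; "tcp_rot": TCP orientation; "wrist_force": force on the tool from outside, world axes, zero at the start; "moment": the same for the moment, N m; "opening": finger opening in m.
Only numpy, scipy, OpenCV 4.12 (cv2) and the standard library are available. Lean on these libraries where they do the work, as an engineer would, in place of code of your own. Each camera call takes 0.05 s, during which the arm holds its last target. There are 200 camera calls.

## Working session

There is one attempt and no reset: what is moved stays moved. The work goes in short steps, Python scripts to look and compute and a tool call to move; the robot and the scene stay as the last step left them, time stands still between calls to the robot, and variables do not carry over. Pictures are saved under pics/ and viewed, about 8 in all and at most 12, crops included, and the job is handed in when it is done.

Besides the shell and the picture viewer there is one more tool, called after "Emit:" by a JSON object that holds its "name" and its "arguments". play_rows: Moves the arm, as the interface text tells. Its arguments: {"type":"object","properties":{"rows":{"type":"array","items":{"type":"array","items":{"type":"number"}}},"grip_force":{"type":"number"}},"required":["rows"]}

```bash
mkdir -p pics; ls; cat > h.py <<'E'
import numpy as np, cv2
from station import telemetry, optics, masks_of
def shot(n):
    o=telemetry.get_obs(); p=optics.camera(n)
    if n=='wrist':
        T=np.eye(4);T[:3,:3]=o['tcp_rot'];T[:3,3]=o['tool_pos'];p['E']=T@np.array(p['tool_from_camera'])
    else: p['E']=np.array(p['extrinsics'])
    h,w=p['z_map'].shape; f=h/2/np.tan(np.radians(p['fov_y'])/2)
    p['K']=np.array([[f,0,p['cx']],[0,f,p['cy']],[0,0,1]]); p['D']=np.array(p['distortion'])
    return p
def cloud(p):
    h,w=p['z_map'].shape
    uv=np.stack(np.meshgrid(np.arange(w),np.arange(h)),-1).reshape(-1,1,2).astype(np.float64)
    n=cv2.undistortPoints(uv,p['K'],p['D']).reshape(h,w,2)
    z=p['z_map'].astype(float)
    P=np.dstack([n[...,0]*z,n[...,1]*z,z])
    W=P@p['E'][:3,:3].T+p['E'][:3,3]; W[z==0]=np.nan
    return W
def proj(p,X):
    Ei=np.linalg.inv(p['E']); 
    return cv2.projectPoints(np.atleast_2d(X).astype(float),cv2.Rodrigues(Ei[:3,:3])[0],Ei[:3,3],p['K'],p['D'])[0].reshape(-1,2)
def save(p,n): cv2.imwrite('pics/'+n+'.png',p['frame'][...,::-1])
E
python3 - <<'E'
from h import *
print(telemetry.get_obs())
for n in ('top','side'):
    p=shot(n);save(p,n+'0');W=cloud(p)
    for q in ('cover','dispenser','panel','honey_jar','bowl'):
        for m in masks_of(p,q):
            k=m['pixels'];c=W[k];print(n,q,round(m['conf'],2),m['bbox'],k.sum(),np.nanmedian(c,0).round(3),p['frame'][k].mean(0).round())
E
```

```text
pics
{'t': 0.0, 'qpos': array([ 7.39281754e+01,  5.26126262e+00,  7.05793288e+01,  1.40881954e-04,
        1.04267201e+02, -3.24933620e+00]), 'dq': array([-0.02965085,  0.02226024,  0.0599669 ,  0.01626989, -0.03395682,
        0.11462863]), 'tau': array([ 1.15294170e-03, -4.46448219e+01, -4.06447792e+01,  6.99686282e-02,
        2.93415540e-02, -1.01815390e-04]), 'tool_pos': array([0.13308596, 0.58475624, 0.22155131]), 'tcp_rot': array([[-5.23120538e-04,  2.21930144e-01,  9.75062427e-01],
       [-1.80713653e-03,  9.75060759e-01, -2.21930734e-01],
       [-9.99998230e-01, -1.87816746e-03, -1.09016238e-04]]), 'wrist_force': array([0.04209573, 0.40298463, 0.09091663]), 'moment': array([-0.01226873, -0.04115077, -0.03069622]), 'opening': 0.08775479785004647}
top cover 0.87 [360.7, 166.4, 43.8, 45.8] 1087 [ 0.605 -0.354  0.01 ] [42. 95. 89.]
top cover 0.76 [314.6, 175.6, 29.9, 48.7] 1193 [ 0.567 -0.167  0.01 ] [132.  74.  43.]
top cover 0.64 [346.0, 244.2, 50.6, 33.4] 1195 [ 0.345 -0.315  0.01 ] [83. 48. 93.]
top cover 0.59 [261.5, 231.2, 66.8, 66.1] 2311 [ 0.349 -0.043  0.014] [136.  7
[... 437 characters left out ...]
side cover 0.84 [196.9, 237.9, 82.4, 64.0] 3069 [ 0.335 -0.066  0.013] [128.  76.  45.]
side cover 0.75 [369.7, 297.6, 69.5, 60.2] 2422 [ 0.596 -0.367  0.01 ] [ 49. 100.  93.]
side cover 0.72 [313.4, 251.8, 60.3, 44.9] 1648 [ 0.557 -0.176  0.009] [123.  71.  40.]
side cover 0.56 [247.8, 317.4, 76.2, 69.0] 2809 [ 0.343 -0.329  0.01 ] [ 90.  50. 100.]
side dispenser 0.56 [246.3, 91.3, 118.0, 134.8] 8890 [0.662 0.182 0.098] [110. 103.  93.]
side panel 0.64 [248.3, 147.5, 79.4, 71.2] 3197 [0.58  0.196 0.076] [125. 121. 115.]
side honey_jar 0.9 [220.7, 138.5, 20.7, 31.9] 576 [0.492 0.467 0.059] [124. 100.  75.]
side bowl 0.59 [347.7, 368.0, 57.5, 50.7] 2460 [ 0.455 -0.486  0.028] [150. 140. 129.]
```

```bash
python3 - <<'E'
import cv2,numpy as np
a=cv2.imread('pics/top0.png');b=cv2.imread('pics/side0.png')
A=cv2.resize(a[90:310,110:460],None,fx=1.6,fy=1.6,interpolation=2)
B=cv2.resize(b[90:390,190:470],None,fx=1,fy=1)
cv2.imwrite('pics/v1.png',cv2.resize(a[100:310,120:460],(800,494),interpolation=2))
cv2.imwrite('pics/v2.png',cv2.resize(b[85:385,180:460],(560,600),interpolation=2))
E
```

```text
(no output)
```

View pics/v1.png

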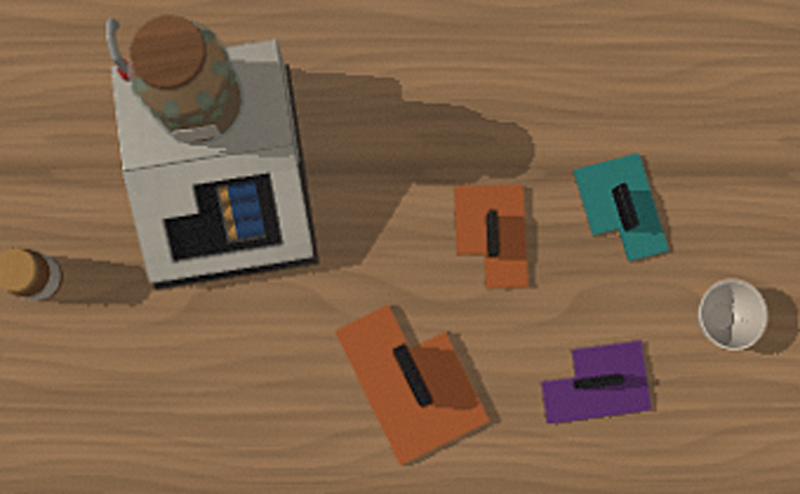

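View pics/v2.png

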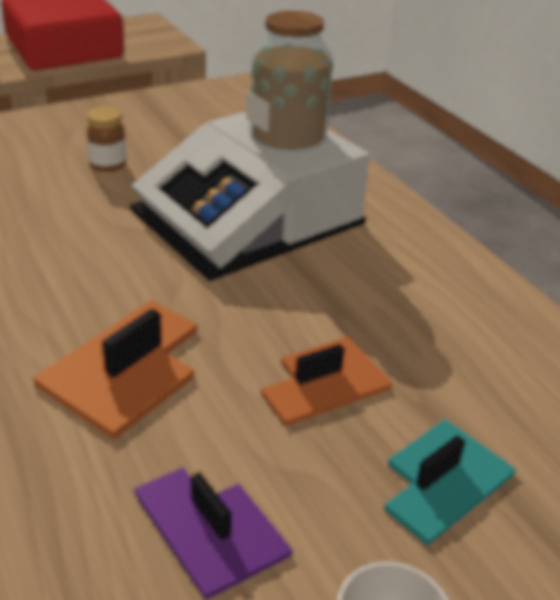

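The top view shows the small orange cover at crop (493,235), with its cut-away towards the lower left (world -x, +y), so its yaw is about 90°. The pocket's filled-in corner is at the upper left, crop (180,200), and the dispenser is turned about +9°. Next I'll fit the poses.

```bash
cat >> h.py <<'E'
from scipy.optimize import minimize
from scipy.spatial.transform import Rotation as Ro
def Lpoly(hx,hy,cx,cy,z): return np.array([[-hx,-hy,z],[hx,-hy,z],[hx,cy,z],[cx,cy,z],[cx,hy,z],[-hx,hy,z]])
COV=Lpoly(.05,.075,.01,.025,.01); POC=Lpoly(.053,.078,.013,.028,.01)
def raster(p,X,s=4):
    h,w=p['z_map'].shape; q=(proj(p,X)+.5)*s-.5
    im=np.zeros((h*s,w*s),np.uint8); cv2.fillPoly(im,[np.round(q*16).astype(np.int32)],255,shift=4)
    return cv2.resize(im,(w,h),interpolation=cv2.INTER_AREA)/255.
def fit(p,mask,poly,pose,x0,steps):
    m=mask.astype(float)
    def cost(x):
        R,t=pose(x); r=raster(p,poly@R.T+t); return np.abs(r-m).sum()/m.sum()
    x0=np.array(x0,float)
    for _ in range(3):
        s=np.vstack([x0]+[x0+np.eye(len(x0))[i]*steps[i] for i in range(len(x0))])
        r=minimize(cost,x0,method='Nelder-Mead',options=dict(initial_simplex=s,maxiter=150,xatol=1e-5)); x0=r.x; steps=np.array(steps)/2
    return r.x,r.fun
def cpose(x): return Ro.from_euler('z',x[2]).as_matrix(),np.array([x[0],x[1],0])
def ppose(x,z0=.075,sl=np.radians(28)): return (Ro.from_euler('z',x[2])*Ro.from_euler('y',-sl)).as_matrix(),np.array([x[0],x[1],z0])
def cmask(p,q,near,r=.15):
    W=cloud(p)
    for m in masks_of(p,q):
        if np.linalg.norm(np.nanmedian(W[m['pixels']],0)[:2]-near)<r: return m['pixels'],W
def orange(p,near):  # plate + grip silhouette by colour, largest blob near
    m,W=cmask(p,'cover',near); return m,W
E
python3 - <<'E'
from h import *
for n in('top','side'):
    p=shot(n)
    m,W=cmask(p,'cover',[.567,-.167],.06)
    if n=='top': print(n,'cover',fit(p,m,COV,cpose,[.567,-.167,1.57],[.01,.01,.1]))
    m,W=cmask(p,'panel',[.579,.217])
    c=W[m]; c=c[np.isfinite(c[:,0])]
    for _ in range(6):
        mu=c.mean(0);v=np.linalg.svd(c-mu,full_matrices=False)[2][2]; v*=np.sign(v[2]); c=c[np.abs((c-mu)@v)<.004]
    print('plane',mu,v,'slope',np.degrees(np.arccos(v[2])),'yaw',np.degrees(np.arctan2(-v[1],-v[0])),len(c))
    # pocket: dark pixels in panel mask
    g=p['frame'].max(2); k=cv2.erode(m.astype(np.uint8),np.ones((5,5)))>0
    dk=(((W-mu)@v)<-.004)&k if n=='side' else (g<70)&k
    dk=cv2.morphologyEx(dk.astype(np.uint8),cv2.MORPH_CLOSE,np.ones((7,7)))>0
    print(n,'pocket',dk.sum(),fit(p,dk,POC,ppose,[mu[0],mu[1],.16],[.01,.01,.1]))
E
```

```text
top cover (array([ 0.55891525, -0.16234469,  1.59452069]), np.float64(0.030711533521705626))
plane [0.59346123 0.23622261 0.0924866 ] [-0.51063258 -0.09567062  0.85445977] slope 31.29989610147602 yaw 10.611743950647979 1197
top pocket 1257 (array([0.5794749 , 0.21644673, 0.1628117 ]), np.float64(0.09261391111735068))Traceback (most recent call last):
  File "<stdin>", line 4, in <module>
TypeError: cannot unpack non-iterable NoneType object
```

```bash
cat >> h.py <<'E'
def plan(Rt,pt,R0=None,p0=None,quiet=False):
    o=telemetry.get_obs(); R0=o['tcp_rot'] if R0 is None else R0; p0=o['tool_pos'] if p0 is None else p0
    w=Ro.from_matrix(R0.T@Rt).as_rotvec(); d=R0.T@(np.array(pt)-p0)
    N=max(1,int(np.ceil(max(np.linalg.norm(w)/.122,np.linalg.norm(d)/.0405))))
    while 1:
        S=sum(Ro.from_rotvec(w*k/N).as_matrix() for k in range(N)); s=np.linalg.solve(S,d)
        if np.linalg.norm(s)<.0412: break
        N+=1
    print('N',N,'row',(w/N).round(4).tolist(),s.round(4).tolist(),'| w',w.round(4),'d',d.round(4),'t',round(o['t'],2))
    q=p0.copy();zs=[]
    for k in range(N): q=q+R0@Ro.from_rotvec(w*k/N).as_matrix()@s; zs.append(q.round(2).tolist())
    if not quiet: print(zs)
def tool_at(R,o): # tool for a part frame R: fingers along -z, jaws along part x
    return np.column_stack([-R[:,2],R[:,0],-R[:,1]])
E
python3 - <<'E'
from h import *
p=shot('wrist'); print(np.round(p['tool_from_camera'],3),p['fov_y'])
R,t=ppose([.5795,.2165,.163]); Rt=tool_at(R,0)
plan(Rt,t+.22*R[:,2])
E
```

```text
[[ 0.    -0.299  0.954 -0.162]
 [ 1.     0.001  0.    -0.001]
 [-0.001  0.954  0.299 -0.083]
 [ 0.     0.     0.     1.   ]] 58.84917712023588
N 14 row [0.0828, -0.0206, 0.0307] [-0.002, -0.0023, 0.0393] | w [ 1.1592 -0.289   0.4299] d [-0.0466 -0.2993  0.4213] t 0.9
[[0.17, 0.57, 0.22], [0.21, 0.56, 0.23], [0.24, 0.54, 0.23], [0.28, 0.52, 0.23], [0.31, 0.5, 0.24], [0.34, 0.47, 0.24], [0.37, 0.45, 0.25], [0.39, 0.42, 0.25], [0.41, 0.38, 0.26], [0.43, 0.35, 0.26], [0.45, 0.31, 0.26], [0.46, 0.28, 0.27], [0.47, 0.24, 0.27], [0.48, 0.2, 0.27]]
```

```bash
python3 - <<'E'
from h import *
R,t=ppose([.5795,.2165,.163]); Rt=tool_at(R,0)
plan(Rt,t+.14*R[:,2])
E
```

```text
N 14 row [0.0828, -0.0206, 0.0307] [0.0036, -0.0012, 0.0405] | w [ 1.1592 -0.289   0.4299] d [ 0.024  -0.2851  0.4561] t 0.9
[[0.17, 0.57, 0.22], [0.21, 0.56, 0.22], [0.25, 0.55, 0.21], [0.28, 0.53, 0.21], [0.32, 0.5, 0.21], [0.35, 0.48, 0.21], [0.38, 0.45, 0.21], [0.41, 0.42, 0.21], [0.43, 0.39, 0.21], [0.45, 0.36, 0.21], [0.47, 0.32, 0.21], [0.49, 0.28, 0.2], [0.5, 0.25, 0.2], [0.51, 0.21, 0.2]]
```

Emit:
{"name": "play_rows", "arguments": {"rows": [[0.083,-0.02,0.031,0.0036,-0.0012,0.0405,0],[0.083,-0.02,0.031,0.0036,-0.0012,0.0405,0],[0.083,-0.02,0.031,0.0036,-0.0012,0.0405,0],[0.083,-0.02,0.031,0.0036,-0.0012,0.0405,0],[0.083,-0.02,0.031,0.0036,-0.0012,0.0405,0],[0.083,-0.02,0.031,0.0036,-0.0012,0.0405,0],[0.083,-0.02,0.031,0.0036,-0.0012,0.0405,0],[0.083,-0.02,0.031,0.0036,-0.0012,0.0405,0],[0.083,-0.02,0.031,0.0036,-0.0012,0.0405,0],[0.083,-0.02,0.031,0.0036,-0.0012,0.0405,0]]}}

```text
t: 1.73
tool_pos: [0.4561, 0.3539, 0.2055]
tcp_rot: [[0.331, 0.816, 0.473], [0.122, 0.461, -0.879], [-0.936, 0.349, 0.053]]
wrist_force: [0.1, 0.5, -0.4]
opening: 0.0882
```

Emit:
{"name": "play_rows", "arguments": {"rows": [[0.083,-0.02,0.031,0.0036,-0.0012,0.0405,0],[0.083,-0.02,0.031,0.0036,-0.0012,0.0405,0],[0.083,-0.02,0.031,0.0036,-0.0012,0.0405,0],[0.083,-0.02,0.031,0.0036,-0.0012,0.0405,0],[0,0,0,0,0,0,0],[0,0,0,0,0,0,0]]}}

```text
t: 2.23
tool_pos: [0.5149, 0.2035, 0.1956]
tcp_rot: [[0.461, 0.873, 0.159], [0.083, 0.136, -0.987], [-0.884, 0.468, -0.01]]
wrist_force: [0.5, 1.1, -0.2]
opening: 0.0878
```

```bash
python3 - <<'E'
from h import *
R,t=ppose([.5795,.2165,.163]); Rt=tool_at(R,0)
plan(Rt,t+.14*R[:,2])
p=shot('wrist')
v=p['frame'][...,::-1].copy()
cv2.polylines(v,[np.round(proj(p,POC@R.T+t)).astype(int)],True,(0,255,0),1)
save(p,'w1');cv2.imwrite('pics/v3.png',v)
W=cloud(p);L=(W-t)@R
import numpy as np
np.savez('w1.npz',f=p['frame'],L=L,E=p['E'],K=p['K'],D=p['D'],z=p['z_map'])
k=(np.abs(L[...,0])<.075)&(np.abs(L[...,1])<.1)&(np.abs(L[...,2]-.01)<.012)&((np.abs(L[...,0])>.06)|(np.abs(L[...,1])>.085))
c=W[k];mu=c.mean(0);n=np.linalg.svd(c-mu,full_matrices=False)[2][2];n*=np.sign(n[2])
print(k.sum(),mu,n,np.degrees(np.arccos(n[2])),np.degrees(np.arctan2(-n[1],-n[0])),'height at t',(mu-t)@n)
E
```

```text
N 1 row [-0.0076, -0.007, 0.0016] [-0.0026, 0.0015, -0.0024] | w [-0.0076 -0.007   0.0016] d [-0.0026  0.0015 -0.0024] t 2.23
[[0.51, 0.21, 0.2]]
14246 [0.57172675 0.23014024 0.08520652] [-0.46296005 -0.07569341  0.88314127] 27.97635420576254 9.285632309230394 height at t 0.01158002314889989
```

View pics/v3.png

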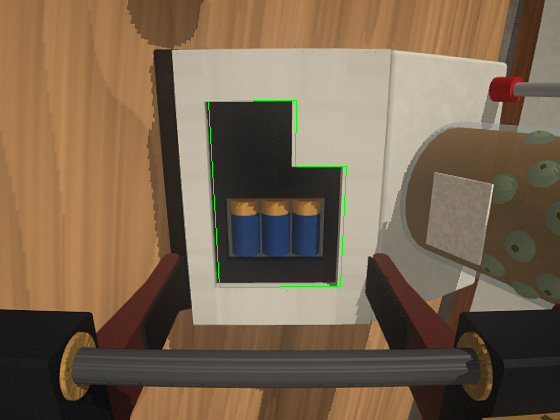

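```bash
python3 - <<'E'
from h import *
p=shot('wrist');W=cloud(p)
R,t=ppose([.5795,.2165,.163]);L=(W-t)@R
ring=(np.abs(L[...,0])<.075)&(np.abs(L[...,1])<.1)&(np.abs(L[...,2]-.01)<.012)&((np.abs(L[...,0])>.06)|(np.abs(L[...,1])>.085))
print('noise',L[...,2][ring].std())
reg=(np.abs(L[...,0])<.066)&(np.abs(L[...,1])<.092)
fl=reg&(p['frame'].max(2)<50)&(L[...,1]>.03); print('floor z',np.nanmedian(L[...,2][fl]))
for z0 in (.075,.0766):
  for th in (.0065,.0085):
    m=reg&(L[...,2]<th)
    m=cv2.morphologyEx(m.astype(np.uint8),cv2.MORPH_OPEN,np.ones((3,3)))>0
    print(z0,th,'depth',m.sum(),fit(p,m,POC,lambda x:ppose(x,z0),[.5795,.2165,.163],[.003,.003,.03]))
  g=cv2.cvtColor(p['frame'],cv2.COLOR_RGB2GRAY)
  for th in (70,120):
    m=reg&(g<th); m=cv2.morphologyEx(m.astype(np.uint8),cv2.MORPH_CLOSE,np.ones((25,25)))>0
    # bay filled
    cn,_=cv2.findContours((reg&(g<th)).astype(np.uint8),cv2.RETR_EXTERNAL,cv2.CHAIN_APPROX_NONE); c=max(cn,key=cv2.contourArea)
    mm=np.zeros(g.shape,np.uint8);cv2.drawContours(mm,[c],-1,1,-1)
    print(z0,th,'dark',mm.sum(),fit(p,mm>0,POC,lambda x:ppose(x,z0),[.5795,.2165,.163],[.003,.003,.03]),
      'floorpoly',fit(p,mm>0,POC*[1,1,0],lambda x:ppose(x,z0),[.5795,.2165,.163],[.003,.003,.03]))
E
```

```text
noise 0.0007005684404730105
floor z 0.22777257053676406
0.075 0.0065 depth 20313 (array([0.57634325, 0.21618538, 0.15970888]), np.float64(0.0404832991139645))
0.075 0.0085 depth 20604 (array([0.57617667, 0.21620515, 0.16111855]), np.float64(0.027166626697271802))
0.075 70 dark 47043 (array([0.73078456, 0.03728077, 1.21560628]), np.float64(0.9156698106404947)) floorpoly (array([0.63389894, 0.04095933, 1.17074382]), np.float64(0.9176144645303649))
0.075 120 dark 47607 (array([0.73614784, 0.03554095, 1.20863873]), np.float64(0.9165244689259324)) floorpoly (array([0.63389894, 0.04095933, 1.17074382]), np.float64(0.9185904857458348))
0.0766 0.0065 depth 20313 (array([0.57573988, 0.21634056, 0.17143694]), np.float64(0.051564196790812034))
0.0766 0.0085 depth 20604 (array([0.57550087, 0.21620614, 0.16517485]), np.float64(0.03712833221038367))
0.0766 70 dark 47043 (array([0.60994074, 0.05838194, 1.17455805]), np.float64(0.9150672747044527)) floorpoly (array([0.74425453, 0.0247108 , 1.19656416]), np.float64(0.9192581005363053))
0.0766 120 dark 47607 (array([0.60994074, 0.05838194, 1.17455805]), np.float64(0.916073472470888)) floorpoly (array([0.74317528, 0.02414674, 1.17015917]), np.float64(0.9198956983175567))
```

```bash
python3 - <<'E'
from h import *
p=shot('wrist');W=cloud(p)
R,t=ppose([.5762,.2162,.1615]);L=(W-t)@R
reg=(np.abs(L[...,0])<.066)&(np.abs(L[...,1])<.092)&(L[...,2]<.02)
g=cv2.cvtColor(p['frame'],cv2.COLOR_RGB2GRAY)
cn,_=cv2.findContours((reg&(g<100)).astype(np.uint8),cv2.RETR_EXTERNAL,cv2.CHAIN_APPROX_NONE); c=max(cn,key=cv2.contourArea)
mm=np.zeros(g.shape,np.uint8);cv2.drawContours(mm,[c],-1,1,-1)
print(fit(p,mm>0,POC,ppose,[.5762,.2162,.1615],[.003,.003,.03]),fit(p,mm>0,POC*[1,1,0],ppose,[.5762,.2162,.1615],[.003,.003,.03]))
Rc,tc=cpose([.559,-.1625,1.594]); plan(tool_at(Rc,0),tc+[0,0,.16])
E
```

```text
(array([0.5769695 , 0.21632634, 0.17357928]), np.float64(0.052483457049252495)) (array([0.57627222, 0.21580442, 0.16623094]), np.float64(0.02351585116355854))
N 13 row [-0.1078, 0.0261, -0.0314] [-0.0013, -0.0207, 0.0233] | w [-1.4014  0.3399 -0.408 ] d [ 0.0209 -0.0301  0.3715] t 2.38
[[0.5, 0.18, 0.19], [0.49, 0.15, 0.18], [0.48, 0.12, 0.17], [0.47, 0.09, 0.17], [0.47, 0.06, 0.16], [0.47, 0.03, 0.16], [0.47, 0.0, 0.16], [0.48, -0.03, 0.16], [0.49, -0.06, 0.16], [0.5, -0.09, 0.16], [0.52, -0.11, 0.16], [0.54, -0.14, 0.16], [0.56, -0.16, 0.16]]
```

Emit:
{"name": "play_rows", "arguments": {"rows": [[-0.108,0.026,-0.0315,-0.0013,-0.0207,0.0233,0],[-0.108,0.026,-0.0315,-0.0013,-0.0207,0.0233,0],[-0.108,0.026,-0.0315,-0.0013,-0.0207,0.0233,0],[-0.108,0.026,-0.0315,-0.0013,-0.0207,0.0233,0],[-0.108,0.026,-0.0315,-0.0013,-0.0207,0.0233,0],[-0.108,0.026,-0.0315,-0.0013,-0.0207,0.0233,0],[-0.108,0.026,-0.0315,-0.0013,-0.0207,0.0233,0],[-0.108,0.026,-0.0315,-0.0013,-0.0207,0.0233,0],[-0.108,0.026,-0.0315,-0.0013,-0.0207,0.0233,0],[-0.108,0.026,-0.0315,-0.0013,-0.0207,0.0233,0]]}}

```text
t: 3.22
tool_pos: [0.4984, -0.0794, 0.1574]
tcp_rot: [[0.1, 0.323, 0.941], [0.085, 0.94, -0.332], [-0.991, 0.113, 0.067]]
wrist_force: [0.3, -0.3, 0.9]
opening: 0.0879
```

Emit:
{"name": "play_rows", "arguments": {"rows": [[-0.108,0.026,-0.0315,-0.0013,-0.0207,0.0233,0],[-0.108,0.026,-0.0315,-0.0013,-0.0207,0.0233,0],[-0.108,0.026,-0.0315,-0.0013,-0.0207,0.0233,0],[0,0,0,0,0,0,0],[0,0,0,0,0,0,0]]}}

```text
t: 3.63
tool_pos: [0.5521, -0.1543, 0.1576]
tcp_rot: [[0.006, 0.017, 1.0], [0.009, 1.0, -0.017], [-1.0, 0.009, 0.006]]
wrist_force: [0.9, 0.3, 0.5]
opening: 0.0878
```

```bash
python3 - <<'E'
from h import *
p=shot('wrist');W=cloud(p);save(p,'w2')
hsv=cv2.cvtColor(p['frame'],cv2.COLOR_RGB2HSV)
print([(round(m['conf'],2),np.nanmedian(W[m['pixels']],0).round(3),m['pixels'].sum()) for m in masks_of(p,'cover')])
m=[m['pixels'] for m in masks_of(p,'cover') if np.linalg.norm(np.nanmedian(W[m['pixels']],0)[:2]-[.567,-.165])<.06][0]
x,c=fit(p,m,COV,cpose,[.559,-.1625,1.594],[.004,.004,.03]); print('outline',x,c)
Rc,tc=cpose(x);L=(W-tc)@Rc
k=m&(np.abs(L[...,2]-.01)<.006); print('plate z',np.median(L[...,2][k]), L[...,:2][k].min(0),L[...,:2][k].max(0))
k=(np.abs(L[...,2]-.0465)<.004)&(np.abs(L[...,0])<.03)&(np.abs(L[...,1])<.05)
a=L[k]; print('grip top',k.sum(),a.mean(0),np.percentile(a,[2,98],axis=0),)
if len(a)>20:
    u=np.linalg.svd(a[:,:2]-a[:,:2].mean(0))[2][0]; print('grip dir vs y deg',np.degrees(np.arctan(-u[0]/u[1])))
plan(tool_at(Rc,0),tc+[0,0,.16],quiet=True)
v=p['frame'][...,::-1].copy();cv2.polylines(v,[np.round(proj(p,COV@Rc.T+tc)).astype(int)],True,(0,255,0),1);cv2.imwrite('pics/v4.png',v)
E
```

```text
[(0.89, array([ 0.561, -0.169,  0.01 ]), np.int64(16431)), (0.71, array([ 0.398, -0.334,  0.01 ]), np.int64(2364)), (0.57, array([ 0.416, -0.007,  0.014]), np.int64(9121)), (0.57, array([ 0.597, -0.347,  0.01 ]), np.int64(12428))]
outline [ 0.55929386 -0.16226268  1.60138812] 0.01623306495015997
plate z 0.00997731911947308 [-0.05041154 -0.07606386] [0.05013724 0.07447401]
grip top 1396 [0.00010282 0.00122801 0.04758349] [[-0.00667852 -0.02975477  0.04483693]
 [ 0.00673041  0.03031227  0.04935298]]
grip dir vs y deg 0.021568695270579568
N 1 row [-0.048, 0.0101, -0.0071] [0.0003, -0.0082, 0.0086] | w [-0.048   0.0101 -0.0071] d [ 0.0003 -0.0082  0.0086] t 3.78
```

View pics/v4.png

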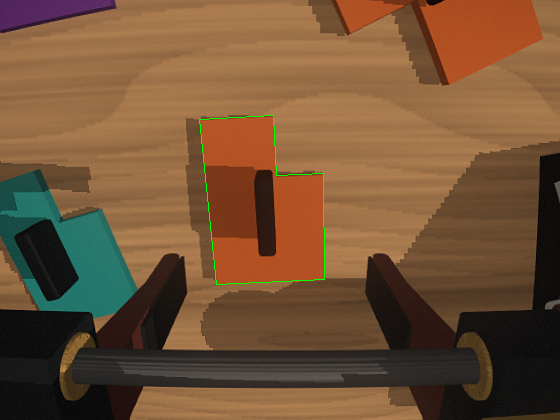

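Emit:
{"name": "play_rows", "arguments": {"rows": [[-0.048,0.01,-0.007,0.0003,-0.0082,0.0086,0],[0,0,0,0.03,0,0,0],[0,0,0,0.03,0,0,0],[0,0,0,0.025,0,0,0],[0,0,0,0,0,0,0],[0,0,0,0,0,0,0]]}}

```text
t: 4.28
tool_pos: [0.5581, -0.1627, 0.0744]
tcp_rot: [[-0.002, -0.03, 1.0], [0.001, 1.0, 0.03], [-1.0, 0.001, -0.002]]
wrist_force: [-0.1, 0.4, -0.1]
opening: 0.0877
```

```bash
python3 - <<'E'
from h import *
Rc,tc=cpose([.5594,-.1622,1.6014])
plan(tool_at(Rc,0),tc+[0,0,.016],quiet=True)
E
```

```text
N 2 row [-0.0003, -0.001, -0.0003] [0.0292, 0.0002, 0.0007] | w [-0.0006 -0.002  -0.0006] d [0.0584 0.0004 0.0014] t 4.28
```

Emit:
{"name": "play_rows", "arguments": {"rows": [[0,-0.002,0,0.02,0.0004,0.0014,0],[0,0,0,0.02,0,0,0],[0,0,0,0.018,0,0,0],[0,0,0,0,0,0,0],[0,0,0,0,0,0,255],[0,0,0,0,0,0,255],[0,0,0,0,0,0,255],[0,0,0,0,0,0,255],[0,0,0,0,0,0,255],[0,0,0,0,0,0,255]], "grip_force": 30}}

```text
t: 5.12
tool_pos: [0.5609, -0.1634, 0.0172]
tcp_rot: [[0.002, -0.03, 1.0], [-0.001, 1.0, 0.03], [-1.0, -0.001, 0.002]]
wrist_force: [-0.2, 0.0, 0.6]
opening: 0.051
```

Emit:
{"name": "play_rows", "arguments": {"rows": [[0,0,0,0,0,0,255],[0,0,0,0,0,0,255],[0,0,0,0,0,0,255],[0,0,0,0,0,0,255]]}}

```text
t: 5.45
tool_pos: [0.5605, -0.1633, 0.0163]
tcp_rot: [[0.001, -0.03, 1.0], [-0.0, 1.0, 0.03], [-1.0, -0.0, 0.001]]
wrist_force: [-1.2, 0.3, 0.5]
opening: 0.025
```

Emit:
{"name": "play_rows", "arguments": {"rows": [[0,0,0,0,0,0,255],[0,0,0,0,0,0,255],[0,0,0,0,0,0,255],[0,0,0,0,0,0,255],[0,0,0,0,0,0,255],[0,0,0,0,0,0,255]]}}

```text
t: 5.95
tool_pos: [0.5606, -0.1631, 0.0164]
tcp_rot: [[0.001, -0.03, 1.0], [0.0, 1.0, 0.03], [-1.0, 0.0, 0.001]]
wrist_force: [-0.4, 0.9, -0.6]
opening: 0.0138
```

Emit:
{"name": "play_rows", "arguments": {"rows": [[0,0,0,-0.01,0,0,255],[0,0,0,-0.03,0,0,255],[0,0,0,-0.04,0,0,255],[0,0,0,-0.04,0,0,255],[0,0,0,-0.02,0,0,255],[0,0,0,0,0,0,255],[0,0,0,0,0,0,255]]}}

```text
t: 6.53
tool_pos: [0.561, -0.1637, 0.1578]
tcp_rot: [[0.004, -0.029, 1.0], [-0.001, 1.0, 0.029], [-1.0, -0.002, 0.004]]
wrist_force: [-0.1, -1.0, -2.9]
opening: 0.0138
```

```bash
cat >> h.py <<'E'
PAN=[.5762,.2160,.163]
def inhand(p):
    """cover in tool frame from the wrist depth"""
    o=telemetry.get_obs();T=np.eye(4);T[:3,:3]=o['tcp_rot'];T[:3,3]=o['tool_pos']
    W=cloud(p);X=(W-T[:3,3])@T[:3,:3]
    f=p['frame'].astype(int);m=(f[...,0]>f[...,2]*1.8)&(f[...,0]>40)&(np.abs(X[...,0]-.006)<.012)&(np.abs(X[...,1])<.08)&(np.abs(X[...,2])<.1)
    n,lb,st,_=cv2.connectedComponentsWithStats(m.astype(np.uint8)); m=lb==1+np.argmax(st[1:,4])
    return X,m,T
E
python3 - <<'E'
from h import *
p=shot('wrist');save(p,'w3');X,m,T=inhand(p)
c=X[m];mu=c.mean(0);n=np.linalg.svd(c-mu,full_matrices=False)[2][2];n*=np.sign(-n[0]);print(m.sum(),'mu',mu,'normal in tool',n,'range',np.percentile(c,[1,99],axis=0))
E
```

```text
26214 mu [ 0.00395394 -0.01079265 -0.02888633] normal in tool [-0.9999708   0.00634876 -0.00425337] range [[ 0.00212598 -0.05007292 -0.07387934]
 [ 0.00906734  0.04785508  0.02385971]]
```

View pics/w3.png

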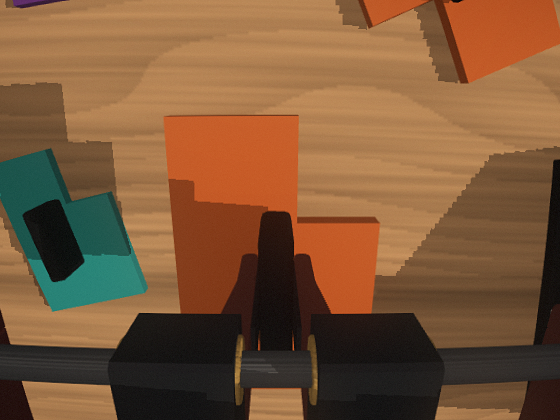

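```bash
cat >> h.py <<'E'
def edges(p):
    X,m,T=inhand(p);c=X[m];x,y,z=c.T
    def e(sel,val,other,sgn):
        o=other[sel];v=val[sel];b=np.round(o/.0015).astype(int)
        pts=np.array([[o[b==i].mean(),(v[b==i]*sgn).max()*sgn] for i in np.unique(b) if (b==i).sum()>4])
        k=np.polyfit(pts[:,0],pts[:,1],1);r=pts[:,1]-np.polyval(k,pts[:,0]);q=np.abs(r)<.0015;k=np.polyfit(pts[q,0],pts[q,1],1)
        return k
    kl=e((z<-.03)&(z>-.068),y,z,-1);kc=e((z<-.032)&(z>-.068)&(y<.025),y,z,1)
    kt=e((y>-.043)&(y<.003)&(z<-.04),z,y,-1);kk=e((y>.018)&(y<.043),z,y,-1)
    f=np.polyval
    print('left y+50',f(kl,-.05)+.05,'cut y-10',f(kc,-.05)-.01,'top z+75',f(kt,-.02)+.075,'cut z+25',f(kk,.03)+.025,'slopes',kl[0],kc[0],kt[0],kk[0])
    a=c[(np.abs(y)<.045)&(z<-.03)];mu=a.mean(0);n=np.linalg.svd(a-mu,full_matrices=False)[2][2];n*=-np.sign(n[0]);print('normal',n,'plate top tool x at 0',mu[0]+(mu[1]*n[1]+mu[2]*n[2])/n[0])
E
python3 - <<'E'
from h import *
edges(shot('wrist'));
R,t=ppose(PAN); plan(tool_at(R,0),t+R[:,2]*(.016+.09))
plan(tool_at(R,0),t+R[:,2]*(.016+.06),quiet=True)
print(telemetry.get_obs()['qpos'])
E
```

```text
left y+50 -0.0005152425209891537 cut y-10 -0.0008647042051501009 top z+75 0.0001284803368726689 cut z+25 -1.068915504123455e-05 slopes 0.00833591311735636 -0.004573861587882919 -0.001958971192831531 -0.004472882650357955
normal [-0.99982475 -0.00494368 -0.01805643] plate top tool x at 0 0.00385333785391994
N 13 row [0.1081, -0.0272, 0.0309] [0.003, 0.0236, -0.0204] | w [ 1.4059 -0.3533  0.4017] d [-0.0143  0.3718 -0.0215] t 6.63
[[0.54, -0.14, 0.15], [0.52, -0.11, 0.15], [0.5, -0.09, 0.15], [0.49, -0.06, 0.14], [0.48, -0.03, 0.14], [0.48, 0.0, 0.14], [0.47, 0.03, 0.14], [0.48, 0.06, 0.14], [0.48, 0.1, 0.15], [0.49, 0.13, 0.15], [0.5, 0.15, 0.16], [0.51, 0.18, 0.16], [0.53, 0.21, 0.17]]
N 13 row [0.1081, -0.0272, 0.0309] [0.0052, 0.024, -0.0198] | w [ 1.4059 -0.3533  0.4017] d [ 0.0122  0.3736 -0.0074] t 6.63
[-1.95965636e+01  2.52586492e+00  8.02837115e+01  7.28753409e-03
  9.73370106e+01 -1.11287038e+02]
```

```bash
sed -i 's/\.122,/WMAX,/; s/^def plan/WMAX=.122\ndef plan/' h.py; python3 - <<'E'
import h
from h import *
h.WMAX=.0755
R,t=ppose(PAN); plan(tool_at(R,0),t+R[:,2]*(.016+.1))
E
```

```text
N 20 row [0.0703, -0.0177, 0.0201] [0.0015, 0.015, -0.0137] | w [ 1.4059 -0.3533  0.4017] d [-0.0231  0.3712 -0.0261] t 6.63
[[0.55, -0.15, 0.15], [0.53, -0.13, 0.15], [0.52, -0.12, 0.15], [0.51, -0.1, 0.15], [0.5, -0.08, 0.15], [0.49, -0.06, 0.15], [0.49, -0.04, 0.15], [0.48, -0.02, 0.15], [0.48, -0.0, 0.15], [0.47, 0.02, 0.15], [0.47, 0.04, 0.15], [0.47, 0.06, 0.15], [0.47, 0.08, 0.15], [0.48, 0.1, 0.15], [0.48, 0.12, 0.16], [0.49, 0.14, 0.16], [0.49, 0.15, 0.16], [0.5, 0.17, 0.17], [0.51, 0.19, 0.17], [0.52, 0.21, 0.18]]
```

Emit:
{"name": "play_rows", "arguments": {"rows": [[0.07,-0.0177,0.02,0.0015,0.015,-0.0137,255],[0.07,-0.0177,0.02,0.0015,0.015,-0.0137,255],[0.07,-0.0177,0.02,0.0015,0.015,-0.0137,255],[0.07,-0.0177,0.02,0.0015,0.015,-0.0137,255],[0.07,-0.0177,0.02,0.0015,0.015,-0.0137,255],[0.07,-0.0177,0.02,0.0015,0.015,-0.0137,255],[0.07,-0.0177,0.02,0.0015,0.015,-0.0137,255],[0.07,-0.0177,0.02,0.0015,0.015,-0.0137,255],[0.07,-0.0177,0.02,0.0015,0.015,-0.0137,255],[0.07,-0.0177,0.02,0.0015,0.015,-0.0137,255]], "grip_force": 45}}

```text
t: 7.47
tool_pos: [0.4722, 0.017, 0.1456]
tcp_rot: [[0.221, 0.601, 0.768], [0.13, 0.762, -0.634], [-0.967, 0.24, 0.09]]
wrist_force: [-0.2, -0.4, -2.9]
opening: 0.0134
```

Emit:
{"name": "play_rows", "arguments": {"rows": [[0.07,-0.0177,0.02,0.0015,0.015,-0.0137,255],[0.07,-0.0177,0.02,0.0015,0.015,-0.0137,255],[0.07,-0.0177,0.02,0.0015,0.015,-0.0137,255],[0.07,-0.0177,0.02,0.0015,0.015,-0.0137,255],[0.07,-0.0177,0.02,0.0015,0.015,-0.0137,255],[0.07,-0.0177,0.02,0.0015,0.015,-0.0137,255],[0.07,-0.0177,0.02,0.0015,0.015,-0.0137,255],[0.07,-0.0177,0.02,0.0015,0.015,-0.0137,255],[0.07,-0.0177,0.02,0.0015,0.015,-0.0137,255],[0.07,-0.0177,0.02,0.0015,0.015,-0.0137,255]]}}

```text
t: 8.3
tool_pos: [0.5206, 0.2082, 0.1746]
tcp_rot: [[0.462, 0.871, 0.165], [0.073, 0.148, -0.986], [-0.884, 0.468, 0.005]]
wrist_force: [0.7, -1.5, -1.4]
opening: 0.0139
```

Emit:
{"name": "play_rows", "arguments": {"rows": [[0,0,0,0,0,0,255],[0,0,0,0,0,0,255],[0,0,0,0,0,0,255]]}}

```text
t: 8.55
tool_pos: [0.5207, 0.207, 0.1756]
tcp_rot: [[0.462, 0.871, 0.169], [0.074, 0.152, -0.986], [-0.884, 0.468, 0.006]]
wrist_force: [-0.2, -0.2, -2.3]
opening: 0.0137
```

```bash
python3 - <<'E'
from h import *
p=shot('wrist');edges(p)
R,t=ppose(PAN); plan(tool_at(R,0),t+R[:,2]*(.016+.06),quiet=True)
W=cloud(p);L=(W-t)@R;save(p,'w4')
k=(np.abs(L[...,2]-.01)<.01)&(np.abs(L[...,0])<.075)&(L[...,1]>.085)&(L[...,1]<.11);print('panel rim z',k.sum(),np.median(L[...,2][k]))
v=p['frame'][...,::-1].copy();cv2.polylines(v,[np.round(proj(p,POC@R.T+t)).astype(int)],True,(0,255,0),1);cv2.imwrite('pics/v5.png',v)
E
```

```text
left y+50 -0.0014863449543643104 cut y-10 -0.0018105004593619804 top z+75 0.0002783894914433205 cut z+25 0.0001697337673372823 slopes 0.009584675173795491 -0.0024757827149958465 0.0013767863707457846 -0.004407591209864378
normal [-0.999815   -0.00525531 -0.01850269] plate top tool x at 0 0.005097125615423142
N 1 row [0.008, 0.0024, 0.0007] [0.0397, 0.0019, -0.0003] | w [0.008  0.0024 0.0007] d [ 0.0397  0.0019 -0.0003] t 8.6
panel rim z 8317 0.009937267957575002
```

View pics/v5.png

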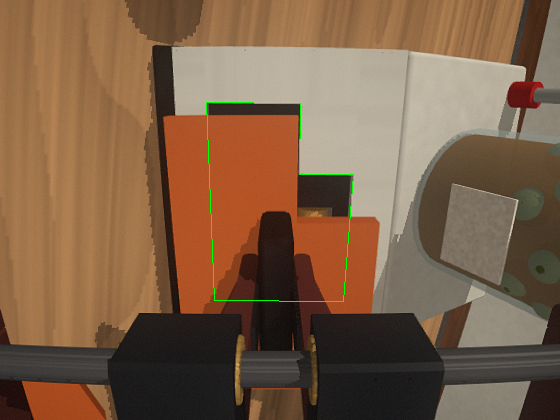

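Emit:
{"name": "play_rows", "arguments": {"rows": [[0.008,0.0024,0,0.02,0.003,0,255],[0,0,0,0.02,0,0,255],[0,0,0,0.02,0,0,255],[0,0,0,0.01,0,0,255],[0,0,0,0.01,0,0,255],[0,0,0,0,0,0,255],[0,0,0,0,0,0,255],[0,0,0,0,0,0,255]]}}

```text
t: 9.27
tool_pos: [0.5619, 0.2142, 0.1108]
tcp_rot: [[0.467, 0.869, 0.162], [0.078, 0.142, -0.987], [-0.881, 0.473, -0.001]]
wrist_force: [-0.3, -0.2, -2.0]
opening: 0.0135
```

```bash
cat > chk.py <<'E'
from h import *
p=shot('wrist');edges(p)
R,t=ppose(PAN); plan(tool_at(R,0),t+R[:,2]*.016,quiet=True)
W=cloud(p);L=(W-t)@R
f=p['frame'].astype(int);o=(f[...,0]>f[...,2]*1.8)&(f[...,0]>40)
k=o&(np.abs(L[...,0])<.1)&(np.abs(L[...,1])<.1)&(np.abs(L[...,2]-.02)<.03)
c=L[k];x,y,z=c.T
print('in panel: x min',np.percentile(x[(y>.03)&(y<.07)],1),'cut x',np.percentile(x[(y>.035)&(y<.07)],99),'y max',np.percentile(y[x<0],99),'cut y',np.percentile(y[(x>.02)&(x<.04)],99),'top z',np.median(z))
E
python3 chk.py
```

```text
left y+50 -0.0011117692052344114 cut y-10 -0.0014602014168885614 top z+75 0.0008152888047732038 cut z+25 0.000724647593834428 slopes 0.005256523579860885 -0.008280003013732957 -0.0008147307980448008 0.00022335681391539872
normal [-0.99985196 -0.00492033 -0.01648803] plate top tool x at 0 0.0050250800128901225
N 1 row [-0.0011, -0.0013, -0.005] [0.0225, -0.0044, 0.0007] | w [-0.0011 -0.0013 -0.005 ] d [ 0.0225 -0.0044  0.0007] t 9.32
in panel: x min -0.046117829956108115 cut x 0.012690366674101498 y max 0.0745500969352593 cut y 0.02477180780425659 top z 0.03240989313713302
```

Emit:
{"name": "play_rows", "arguments": {"rows": [[0,0,-0.005,0,-0.003,0,255],[0,0,0,0.005,0,0,255],[0,0,0,0.004,0,0,255],[0,0,0,0,0,0,255],[0,0,0,0,0,0,255],[0,0,0,0,0,0,255]]}}

```text
t: 9.82
tool_pos: [0.5631, 0.2145, 0.0999]
tcp_rot: [[0.461, 0.872, 0.162], [0.077, 0.143, -0.987], [-0.884, 0.467, -0.001]]
wrist_force: [0.0, 0.0, -2.1]
opening: 0.0137
```

```bash
python3 chk.py; sleep 0; python3 chk.py
```

```text
left y+50 -0.0010667941920306373 cut y-10 -0.0014411010143127716 top z+75 0.0006784302442520707 cut z+25 0.0005439182707800451 slopes 0.009347968905707722 -0.00919198207638804 0.0002631518147539391 -0.001527704797522936
normal [-0.99985414 -0.00553444 -0.01615774] plate top tool x at 0 0.00496076005533984
N 1 row [-0.0009, -0.0009, 0.002] [0.0123, -0.0002, 0.0006] | w [-0.0009 -0.0009  0.002 ] d [ 0.0123 -0.0002  0.0006] t 9.87
in panel: x min -0.050261831250185754 cut x 0.008825823195359992 y max 0.07465845973733046 cut y 0.024928076738751512 top z 0.022320879877487675
left y+50 -0.0009755270690241583 cut y-10 -0.0012676652404666842 top z+75 0.0006418293653066565 cut z+25 0.0005686382112462564 slopes 0.006106682997308595 -0.0024597046731129313 0.0008986295663011724 -0.005873896103232417
normal [-0.99986672 -0.00475397 -0.01561875] plate top tool x at 0 0.004895086665810486
N 1 row [-0.001, -0.0009, 0.0019] [0.0123, -0.0003, 0.0006] | w [-0.001  -0.0009  0.0019] d [ 0.0123 -0.0003  0.0006] t 9.92
in panel: x min -0.05007661231155078 cut x 0.009049264437855944 y max 0.07468549157338089 cut y 0.02489389704492996 top z 0.022471674410486038
```

Emit:
{"name": "play_rows", "arguments": {"rows": [[0,0,0,0.002,0.0007,0,255],[0,0,0,0.002,0,0,255],[0,0,0,0.002,0,0,255],[0,0,0,0.002,0,0,255],[0,0,0,0,0,0,255],[0,0,0,0,0,0,255]]}}

```text
t: 10.42
tool_pos: [0.5674, 0.2151, 0.0929]
tcp_rot: [[0.461, 0.873, 0.162], [0.077, 0.143, -0.987], [-0.884, 0.467, -0.001]]
wrist_force: [0.0, 0.1, -1.9]
opening: 0.0137
```

```bash
python3 chk.py
```

```text
left y+50 -0.0020995715159259215 cut y-10 -0.0014288517426714123 top z+75 0.0006718184218933443 cut z+25 0.0005780572738425423 slopes -0.06587349688630252 -0.005765966384905261 0.0021437784580905397 -0.002870653866356776
normal [-0.99990136 -0.00409131 -0.0134363 ] plate top tool x at 0 0.005165131910364546
N 1 row [-0.0009, -0.0008, 0.0023] [0.0042, -0.0008, 0.0006] | w [-0.0009 -0.0008  0.0023] d [ 0.0042 -0.0008  0.0006] t 10.47
in panel: x min -0.049771026928355486 cut x 0.009446777643846176 y max 0.07464345187847259 cut y 0.024866049448736424 top z 0.01418112856903073
```

No contact force, and the cover has entered the pocket with about 4 mm to go. I'll keep lowering.

Emit:
{"name": "play_rows", "arguments": {"rows": [[0,0,0,0.0015,0,0,255],[0,0,0,0.0015,0,0,255],[0,0,0,0.001,0,0,255],[0,0,0,0.0005,0,0,255],[0,0,0,0,0,0,255],[0,0,0,0,0,0,255]]}}

```text
t: 10.97
tool_pos: [0.5695, 0.2156, 0.0896]
tcp_rot: [[0.461, 0.872, 0.162], [0.077, 0.142, -0.987], [-0.884, 0.468, -0.001]]
wrist_force: [-4.3, 0.5, 1.5]
opening: 0.0136
```

```bash
python3 chk.py
```

```text
left y+50 -0.0018246247507895108 cut y-10 -0.00013475426152677328 top z+75 0.000679817922510248 cut z+25 0.0006875580836636953 slopes -0.09532208900084083 0.020819927221130106 0.0022718190136418966 -0.007440006248936054
normal [-0.99990627  0.00157671 -0.01360007] plate top tool x at 0 0.0052536200168594805
N 1 row [-0.001, -0.0011, 0.0019] [0.0001, -0.001, 0.0008] | w [-0.001  -0.0011  0.0019] d [ 0.0001 -0.001   0.0008] t 11.02
in panel: x min -0.04933314125084787 cut x 0.009910876644016646 y max 0.07481189365071683 cut y 0.02489621981774004 top z 0.010224992745152693
```

Emit:
{"name": "play_rows", "arguments": {"rows": [[0,0,0,0,0,0,200],[0,0,0,0,0,0,150],[0,0,0,0,0,0,150],[0,0,0,0,0,0,150],[0,0,0,0,0,0,150],[0,0,0,0,0,0,150],[0,0,0,0,0,0,150]]}}

```text
t: 11.6
tool_pos: [0.5696, 0.2155, 0.0894]
tcp_rot: [[0.461, 0.872, 0.162], [0.077, 0.142, -0.987], [-0.884, 0.468, -0.001]]
wrist_force: [0.6, 0.6, -0.4]
opening: 0.0359
```

Emit:
{"name": "play_rows", "arguments": {"rows": [[0,0,0,-0.01,0,0,150],[0,0,0,-0.02,0,0,150],[0,0,0,-0.03,0,0,150],[0,0,0,-0.03,0,0,150],[0,0,0,-0.03,0,0,150],[0,0,0,0,0,0,150],[0,0,0,0,0,0,150],[0,0,0,0,0,0,150]]}}

```text
t: 12.27
tool_pos: [0.514, 0.2063, 0.1952]
tcp_rot: [[0.461, 0.872, 0.162], [0.077, 0.143, -0.987], [-0.884, 0.468, -0.001]]
wrist_force: [-0.2, 0.0, -0.2]
opening: 0.0364
```

```bash
cat > end.py <<'E'
from h import *
print(telemetry.get_obs()['opening'])
p=shot('wrist');W=cloud(p);R,t=ppose(PAN);L=(W-t)@R
k=[m['pixels'] for m in masks_of(p,'cover') if np.linalg.norm(np.nanmedian(W[m['pixels']],0)[:2]-PAN[:2])<.08][0]
f=p['frame'].astype(int);o=k&(f[...,0]>f[...,2]*1.8)
c=L[o&(np.abs(L[...,2]-.01)<.006)];x,y,z=c.T;mu=c.mean(0);n=np.linalg.svd(c-mu,full_matrices=False)[2][2];n*=np.sign(n[2])
print('outline pose',fit(p,k,COV,ppose,PAN,[.003,.003,.03]),PAN)
print('top z',np.median(z),'normal',n,'x',np.percentile(x[y>.03],[1,99]),np.percentile(x,[1,99]),'y',np.percentile(y,[1,99]),np.percentile(y[x>.02],99))
rim=L[(np.abs(L[...,0])<.072)&(np.abs(L[...,1])<.105)&((np.abs(L[...,0])>.058)|(L[...,1]>.085))&(np.abs(L[...,2]-.01)<.006)];print('rim z',np.median(rim[:,2]))
save(p,'w9')
E
python3 end.py
```

```text
0.03635100300959229
outline pose (array([0.5760406 , 0.21677003, 0.16227588]), np.float64(0.09062269911657214)) [0.5762, 0.216, 0.163]
top z 0.010003854539561093 normal [8.33834655e-04 1.05430650e-03 9.99999097e-01] x [-0.04922879  0.00918324] [-0.04900231  0.0483552 ] y [-0.07263715  0.0739312 ] 0.024638504466586778
rim z 0.009964860943027828
```

View pics/w9.png

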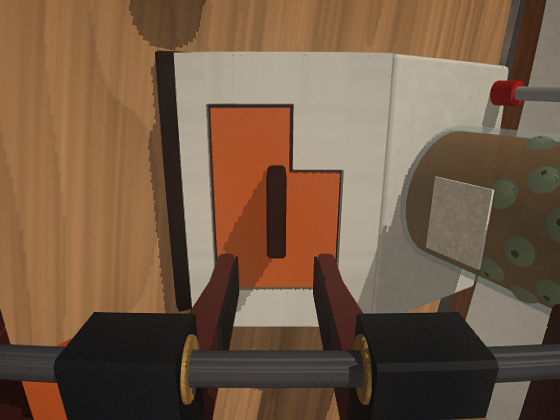

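The cover lies flush in the pocket with an even gap around it, right way round, and the gripper is clear. I'll check the bystanders once more and hand in.

```bash
python3 - <<'E'
from h import *
p=shot('top');W=cloud(p)
for q in('honey_jar','bowl'):
    m=masks_of(p,q); print(q,[np.nanmedian(W[a['pixels']],0).round(3) for a in m[:1]])
from station import finish_job
print(finish_job())
E
```

```text
honey_jar [array([0.495, 0.477, 0.095])]
bowl [array([ 0.444, -0.509,  0.024])]
the job is handed in; nothing more can be done
None
```

The orange cover is seated in the pocket the right way round, and I handed the job in at about 12.4 s on the robot's clock.

I picked up the smaller orange cover by its grip, turned it about 82° and tilted it to the panel. I then lowered it in steps, with a contact force of about 5 N, let go, and backed off about 120 mm.

**Fit:** In the last wrist view the cover's top was 10.0 mm above the estimated pocket floor, level with the panel rim. The face was tilted by about 0.001 rad, and the in-plane offset was about 1 mm or less. The gap around the edge looked even.

**Bystanders:** The honey jar and bowl read within about 2 mm of where they started.

**Disagreement:** The final outline fit matched less tightly than earlier ones, with about 9% mismatch because the fingers were in the way. It still agreed with the depth-based edges. No check failed.

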